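# Open the dial padlock on the gas-standards case and present it

## Robot

A 6-joint arm with a two-finger parallel gripper is mounted at the origin on the work surface. World frame = base frame: x ahead of the robot, y to its left, z up, the work surface at z = 0. Lengths are in m, angles in rad, forces in N, time in s.
With the tool pointing down it reaches from about 0.15 to 0.775 m from the base axis. Payload 6.1 kg.
Tool frame: the origin (TCP) lies midway between the tips of the shut fingers; the grasp point (between the pads) lies 19 mm behind it; z points along the fingers, y is the line along which they close (so a half turn about z gives the same grasp; the last joint's range is limited). The gripper opens to 85 mm and grips with 20 to 120 N. Pads are 22 mm wide; open, the fingers measure 114 mm over their backs; the gripper's body (76 mm by 85 mm) begins 54 mm behind the grasp point. The pads swing forward as they close: fully open they stand 13 mm farther back than shut.
Start: joints at [1.133, 0.126, -0.04, 1.405, 0, 1.571], TCP at [0.223, 0.475, 0.231] pointing down, gripper open.
Joint ranges: [-2.72, 2.72], [-0.95, 1.95], [-1.27, 1.35], [-1.78, 2.02], [-1.46, 1.47], [-3.14, 3.14]. Speed limits (rad/s): [2.39, 2.39, 3.01, 3.14, 3.14, 3.14].

## Interface

Orientations are given as a unit quaternion [w, x, y, z].
In Python, from workcell import bot gives the robot as it stands.
- The arm moves only by the shell command python3 -m handwheel 'ROWS' [FORCE]. ROWS is JSON, a list of rows, each an object with "xyz": the shift along the tool's x, y, z in mm, a list of three; "rot": the turn, a rotation vector about the tool's x, y, z in degrees, a list of three; "gripper": the closure, from -1 (fully open) to 1 (shut). In form: [{"xyz": [dx, dy, dz], "rot": [rx, ry, rz], "gripper": gripper}, ...]. A call has 1 to 20 rows; each row shifts and turns the commanded pose from where the row before left it, along the tool's axes as they then stand; what a row does not reach is not made up. A row lasts 1/12 s, in which the tool goes at most 41.7 mm and 7.16 degrees, less where a joint would pass 70% of its speed; a pose out of reach is approached as far as the arm can. A call with a gripper value outside its range is refused whole. The fingers move at their own pace and stop on an object; FORCE is the grip in N (left out, the last holds). Time passes only in rows, so rows that do not move let the fingers close. It gives the time, the measured TCP pose, the force, the opening and the grip force at its end, in the units of the state.
- bot.get_state(): the state, without advancing time (a new reading comes with each control period).
- bot.read_camera(name): name is "side" or "top"; returns a dict with "img" (400x640x3 uint8, red, green, blue), "K" (3x3 intrinsics, pixels), "dist" ([k1, k2, p1, p2, k3] as OpenCV has them; the pictures are not rectified), "xyz" and "attitude" of the camera in the world. Camera axes: x right, y down, z forward; pixel columns grow to the right and rows downward; lengths in m; the calibration is good to about 2 mm. A picture is of the moment at which its call begins. There is no depth.
- bot.sign_off(): hands the job in; it is judged then, once.
The state is a dict: "clock": time; "joint_positions": joint angles; "joint_velocities": joint speeds; "tau": joint torques, N m; "tcp_pos": TCP position; "eef_rot": TCP orientation; "contact_force": force on the tool from outside, world axes, zero at the start; "torque": the same for the moment, N m; "finger_gap": finger opening in m; "grip_force": force on a finger pad.
Only numpy, scipy, OpenCV 4.12 (cv2) and the standard library are available. Lean on these libraries where they do the work, as an engineer would, in place of code of your own. Each camera call takes 0.05 s, during which the arm holds its last target. There are 200 camera calls.

## Task

The dial padlock locks the hasp on the steel gas-standards case. Turn its dial, feeling for the notch clicks, until it sits in the opening notch with the pointer at the index tab, pull the shackle out as far as it goes while the lock stays in its seat, then lift the lock off the case and present it: finish holding it up level and still, dial upwards and shackle still open, its underside at least 18 cm above the bench. Handle the lock gently throughout, with a grip of no more than 20 N on its dial, shackle or body, and leave the things around it where they are.

Things in the scene. Friction and masses are not known exactly. Their poses are not given: they have to be found in the camera images.
- lock: Steel padlock lying flat, dial up, in a seat on the case's lid. Body 56 mm (its x) by 64 mm (its y) by 34 mm high, 0.3 to 0.6 kg in all. Origin: centre of its underside; z up; its shackle points along its -x (towards the robot, give or take the yaw). Its two sides 64 mm apart are free for the fingers from 8 mm above the lid up. It lifts straight up once the shackle is out.
- case: Low steel case, fixed to the bench, 204 mm (x) by 284 mm (y), lid 60 mm above the bench. Origin: centre of its underside, front towards -x. The lock's seat, 60 mm in front of the middle of the lid, is a lip 5 mm high around the lock's body with 1 to 2 mm play; it keeps the lock from turning.
- staple (a point): Centre of the hasp's staple eye, fixed on the lid: a steel loop 26 mm wide, 6 mm thick and 31 mm high, 34 mm in front of the lock's origin and 26 mm to its -y side. The -y leg of the shut shackle passes through it and keeps the lock down; pulled out by 20 mm or more it is clear of it.
- dial_grip (a point): Point on the dial's axis, 58 mm above the lock's underside. Dial: black disc 44 mm across, its upper face 7 mm above the lock's upper face, with a bar to grip across it: 42 mm long, 14 mm wide, 24 mm high, top 65 mm above the lock's underside. The point's x axis runs along the bar; the end on the -x side has a white pointer line.
- dial (a joint): Dial angle, rad, counter-clockwise from above positive. 0: pointer along the lock's -x, at the small dark index tab on its upper face on the shackle side: the opening notch. Notches every 0.45 (-1.35, -0.9, -0.45, 0, 0.45): it takes 0.1 to 0.3 N m to pass; let go, it snaps into the nearest. Stops at -1.575 and 0.675. Starts in one of the first three. Shackle free only within 0.15 of 0.
- shackle (a joint): How far the shackle is pulled out of the body along the lock's -x, m: 0 shut, 0.030 fully out. With the dial in the opening notch it slides with about 2 N of friction and stays where it is left; otherwise it is blocked after 1 to 2 mm.
- shackle_bow (a point): Middle of the shackle's cross bar, on the bar's axis: 82 mm from the lock's origin along its -x when shut, 112 mm when out, 17 mm above the lock's underside. The shackle is a U of 9 mm round bar; the cross bar runs along the lock's y, 36 mm straight; legs 52 mm apart between axes, 43 mm free between them. When shut, 35 mm is free between the cross bar and the case's front.
- tub: White plastic jar with a lid, 68 mm across, 75 mm high, on the bench. Bystander. Origin at the centre of its underside.
- mouse: Black computer mouse, 105 x 62 x 33 mm, on the bench. Bystander. Origin at the centre of its underside.
- spanner: Steel spanner 150 mm long, lying on the bench. Bystander.
- fitting: Small brass tube fitting, 22 mm across, 24 mm high, standing on the case's lid behind the lock. Bystander. Origin at the centre of its underside.
There are look-alikes about, which are no part of the job. What is meant by the lock is not brown, and is the smaller of those in its own colour.

How it is judged:
By the outcome, as a careful person would: the job done as asked, in the order asked, and still so for the second after the job is handed in, while the arm keeps its last pose, push and grip.
It also fails if it takes over 64 s, if anything falls off the work surface, if the arm or the gripper's body presses on something with over 40 N, if the wrist force passes 120 N, or if a joint passes its speed limit or range.

## Working session

There is one attempt and no reset: what is moved stays moved. The work goes in short steps, Python scripts to look and compute and a shell command to move; the robot and the scene stay as the last step left them, time stands still between calls to the robot, and variables do not carry over. Pictures are saved under pics/ and viewed, at most 10 in all, crops included, and the job is handed in when it is done.

```bash
ls; mkdir -p pics
cat > h.py <<'E'
import numpy as np, cv2, json
from workcell import bot
from scipy.spatial.transform import Rotation as R
def cam(n):
    c=bot.read_camera(n); c['K']=np.array(c['K'],float); c['dist']=np.array(c['dist'],float); return c
def rot(c):
    a=np.array(c['attitude'],float)
    return a if a.shape==(3,3) else R.from_quat(a[[1,2,3,0]]).as_matrix()
def ray(c,uv):
    p=cv2.undistortPoints(np.array([[uv]],float),c['K'],c['dist'])[0,0]
    return np.array(c['xyz'],float), rot(c)@np.array([p[0],p[1],1.])
def onz(c,uv,z):
    o,d=ray(c,uv); return o+d*(z-o[2])/d[2]
def proj(c,P):
    M=rot(c); q=(np.atleast_2d(P)-np.array(c['xyz']))@M
    return cv2.projectPoints(q,np.zeros(3),np.zeros(3),c['K'],c['dist'])[0][:,0]
E
python3 - <<'E'
from h import *
import pickle
for n in('top','side'):
    c=cam(n); cv2.imwrite(f'pics/{n}0.png',c['img'][:,:,::-1]); print(n,c['xyz'],c['attitude'],c['K'].tolist(),c['dist']); pickle.dump(c,open(n+'0.pkl','wb'))
print(bot.get_state())
E
```

```text
pics
top [ 0.34353767 -0.00825399  1.48324813] [ 0.0440704  -0.69886629  0.71181012 -0.05449819] [[520.4561744056286, 0.0, 325.1420899679963], [0.0, 520.4561744056286, 198.4768906341943], [0.0, 0.0, 1.0]] [-0.12887179  0.          0.          0.          0.        ]
side [ 0.1224047 -0.6476555  0.6676716] [-0.43239023  0.85249688 -0.26568889  0.12528838] [[378.30665057058127, 0.0, 329.36206728895576], [0.0, 378.30665057058127, 199.7525505315951], [0.0, 0.0, 1.0]] [-0.04091579  0.          0.          0.          0.        ]
{'clock': 0.1, 'joint_positions': array([ 1.13300816e+00,  1.26318767e-01, -4.05175332e-02,  1.40539056e+00,
       -1.82484232e-05,  1.57078959e+00]), 'joint_velocities': array([ 0.00027834, -0.00079453,  0.00050319,  0.0004536 , -0.00100919,
       -0.00093985]), 'tau': array([ 2.13392232e-03, -4.36899233e+01,  3.53608847e+01,  1.36790887e-02,
        1.38056466e-04, -5.42756410e-06]), 'tcp_pos': array([0.22241529, 0.4751511 , 0.230602  ]), 'eef_rot': array([-1.46416395e-04,  2.17146882e-01,  9.76138679e-01, -7.00180871e-04]), 'contact_force': array([-0.48485299, -0.31627755,  0.4718109 ]), 'torque': array([-0.07623744,  0.02036046, -0.01302403]), 'grip_force': 0.0, 'finger_gap': 0.08568765373120027}
```

View pics/top0.png

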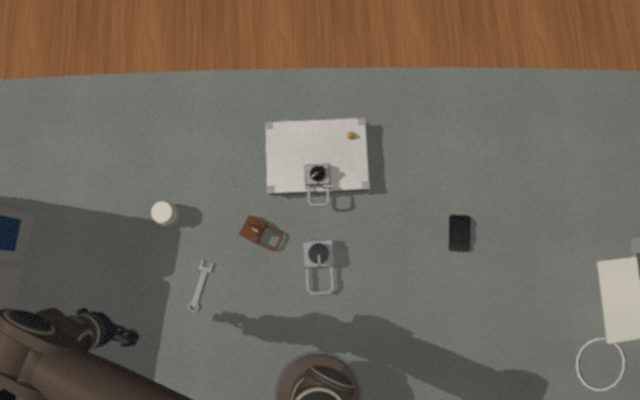

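View pics/side0.png

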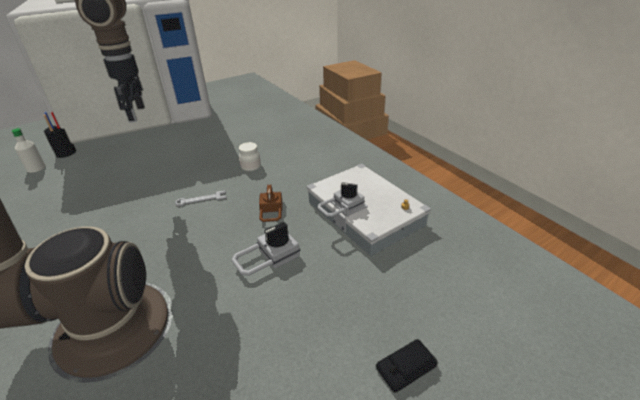

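The top view shows the case (corners about (266,121), (366,119), (369,190), (268,194)) with the grey lock on it, dial at (318,174) and shackle bow near (318,204). The larger grey lock at (318,253) and the brown one at (262,232) are look-alikes. Next, enlarged crops for measuring.

Run:
```python
from h import *
import pickle
t=pickle.load(open('top0.pkl','rb')); s=pickle.load(open('side0.pkl','rb'))
a=cv2.resize(t['img'][110:215,258:378],None,fx=6,fy=5.6,interpolation=cv2.INTER_CUBIC)
a=cv2.resize(t['img'][155:215,290:365],(750,600),interpolation=cv2.INTER_CUBIC)
cv2.imwrite('pics/c1.png',a[:,:,::-1])
b=cv2.resize(s['img'][170:240,305:405],(800,560),interpolation=cv2.INTER_CUBIC)
cv2.imwrite('pics/c2.png',b[:,:,::-1])
# case lid
g=t['img'].astype(int).sum(2)
m=((t['img'].min(2)>135)).astype('uint8'); m[:112]=0;m[198:]=0;m[:,:258]=0;m[:,378:]=0
cs,_=cv2.findContours(m,cv2.RETR_EXTERNAL,cv2.CHAIN_APPROX_NONE)
k=max(cs,key=cv2.contourArea); r=cv2.minAreaRect(k); 
P=np.array([onz(t,p,.06) for p in cv2.boxPoints(r)]); print(P.round(4), np.linalg.norm(np.diff(P,axis=0),axis=1), P.mean(0))
# dial
d=(t['img'].max(2)<60).astype('uint8'); d[:160]=0;d[190:]=0;d[:,:303]=0;d[:,333:]=0
M=cv2.moments(d,True); uv=(M['m10']/M['m00'],M['m01']/M['m00']); print(uv,M['m00'],onz(t,uv,.101),onz(t,uv,.110))
```

```text
[[ 0.7676  0.1385  0.06  ]
 [ 0.7743 -0.1507  0.06  ]
 [ 0.5516 -0.1518  0.06  ]
 [ 0.5458  0.1305  0.06  ]] [0.28928264 0.22264357 0.28234768] [ 0.65982656 -0.00839579  0.06      ]
(318.34328358208955, 173.00746268656715) 134.0 [ 0.60723629 -0.01354632  0.101     ] [ 0.60551932 -0.01351186  0.11      ]
```

View pics/c1.png

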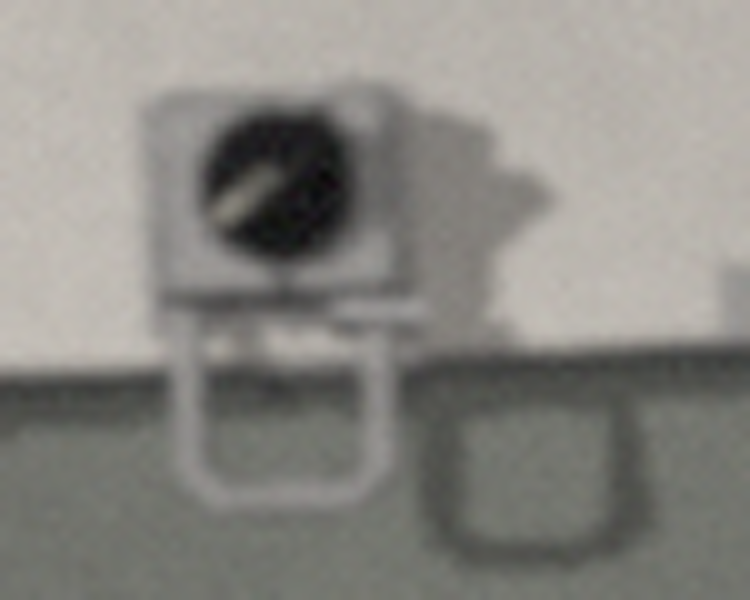

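View pics/c2.png

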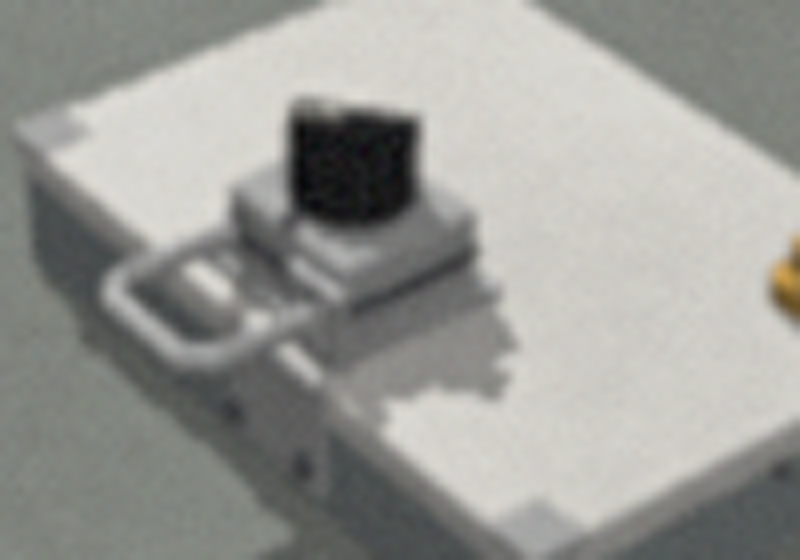

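The crop of the top view shows the pointer line running down-left (about 0.93 rad clockwise of the shackle direction), so the dial starts near -0.9. The index tab is at crop (285,272), the shackle bow's middle at (285,495) and the dial disc's centre at (278,183). The side crop shows the bar and bow clear of other things.

```bash
cat > m.py <<'E'
from h import *
import pickle
t=pickle.load(open('top0.pkl','rb')); s=pickle.load(open('side0.pkl','rb'))
T=lambda u,v:(290+u/10-.45,155+v/10-.45)
S=lambda u,v:(305+u/8-.44,170+v/8-.44)
def tri(a,b):
    o1,d1=ray(t,a);o2,d2=ray(s,b);A=np.c_[d1,-d2];k=np.linalg.lstsq(A,o2-o1,rcond=None)[0]
    p,q=o1+k[0]*d1,o2+k[1]*d2; return (p+q)/2,np.linalg.norm(p-q)
pr=lambda n,x:print(n,np.round(x,4))
D=onz(t,T(278,183),.101); B=onz(t,T(285,495),.077)
pr('disc',D);pr('bow',B);pr('dist',np.linalg.norm((D-B)[:2])); v=D-B; pr('yaw',np.arctan2(v[1],v[0]))
L=onz(t,T(215,218),.125);L2=onz(t,T(285,168),.125);v=L2-L; pr('line',[L,L2]); pr('ang',np.arctan2(v[1],v[0]))
for n,p in dict(la=(183,340),lb=(190,470),ra=(377,340),rb=(378,470),bl=(225,498),br=(350,494)).items(): pr(n,onz(t,T(*p),.077))
for n,p in dict(bfl=(165,295),bfr=(395,292),bbl=(150,92),bbr=(400,95)).items(): pr(n,onz(t,T(*p),.094))
print('bow tri',tri(T(285,495),S(150,325))); print('bar top tri',tri(T(280,167),S(357,112)))
# front lid edge, fit left/right of lock; side-edge
for n,p in dict(c1=(266.5,193.5),c2=(368.5,190),c3=(265.5,121.5),c4=(365.5,118.8)).items(): pr(n,onz(t,p,.06))
# ideal projections
c,si=1,0
E
python3 m.py
```

```text
disc [ 0.6077 -0.0109  0.101 ]
bow [ 0.5258 -0.0113  0.077 ]
dist 0.0819
yaw 0.0058
line [[ 0.594   0.006   0.125 ]
 [ 0.6071 -0.0128  0.125 ]]
ang -0.9592
la [0.5691 0.0158 0.077 ]
lb [0.5332 0.0144 0.077 ]
ra [ 0.5681 -0.0373  0.077 ]
rb [ 0.5323 -0.0368  0.077 ]
bl [0.5253 0.005  0.077 ]
br [ 0.5258 -0.0291  0.077 ]
bfl [0.5787 0.0202 0.094 ]
bfr [ 0.5785 -0.042   0.094 ]
bbl [0.6348 0.0235 0.094 ]
bbr [ 0.6329 -0.0445  0.094 ]
bow tri (array([ 0.52507783, -0.01104774,  0.07832259]), np.float64(0.0012904692672525018))
bar top tri (array([ 0.60602496, -0.01091402,  0.12768845]), np.float64(0.002029647073862114))
c1 [0.5599 0.1307 0.06  ]
c2 [ 0.5649 -0.1519  0.06  ]
c3 [0.766  0.1332 0.06  ]
c4 [ 0.7694 -0.1501  0.06  ]
```

Measurements are consistent: the dial-to-bow distance is 81.9 mm (82 given), the lock is at about (0.606, -0.011), the yaw is about 0.01 and the dial is at -0.9. Moving above the dial.

```bash
python3 -m handwheel '[{"xyz":[-31,-15.5,1.5],"rot":[0,0,0],"gripper":-0.3},{"xyz":[-31,-15.5,1.5],"rot":[0,0,0],"gripper":-0.3},{"xyz":[-31,-15.5,1.5],"rot":[0,0,0],"gripper":-0.3},{"xyz":[-31,-15.5,1.5],"rot":[0,0,0],"gripper":-0.3},{"xyz":[-31,-15.5,1.5],"rot":[0,0,0],"gripper":-0.3},{"xyz":[-31,-15.5,1.5],"rot":[0,0,0],"gripper":-0.3},{"xyz":[-31,-15.5,1.5],"rot":[0,0,0],"gripper":-0.3},{"xyz":[-31,-15.5,1.5],"rot":[0,0,0],"gripper":-0.3},{"xyz":[-31,-15.5,1.5],"rot":[0,0,0],"gripper":-0.3},{"xyz":[-31,-15.5,1.5],"rot":[0,0,0],"gripper":-0.3},{"xyz":[-31,-15.5,1.5],"rot":[0,0,0],"gripper":-0.3},{"xyz":[-31,-15.5,1.5],"rot":[0,0,0],"gripper":-0.3},{"xyz":[-31,-15.5,1.5],"rot":[0,0,0],"gripper":-0.3},{"xyz":[-31,-15.5,1.5],"rot":[0,0,0],"gripper":-0.3},{"xyz":[-31,-15.5,1.5],"rot":[0,0,0],"gripper":-0.3},{"xyz":[-31,-15.5,1.5],"rot":[0,0,0],"gripper":-0.3},{"xyz":[0,0,0],"rot":[0,0,6.5],"gripper":-0.3},{"xyz":[0,0,0],"rot":[0,0,6.5],"gripper":-0.3},{"xyz":[0,0,0],"rot":[0,0,6.5],"gripper":-0.3},{"xyz":[0,0,0],"rot":[0,0,6.3],"gripper":-0.3}]' 20
cat >> h.py <<'E'
def go(x,y,z,ang=None):
    "tool-axis shift (mm) to world point; ang: wanted world angle of tool y (deg)"
    s=bot.get_state(); q=s['eef_rot']; M=R.from_quat(np.array(q)[[1,2,3,0]]).as_matrix()
    print('shift',(M.T@(np.array([x,y,z])-s['tcp_pos'])*1e3).round(1),'tilt',(M[:,2]).round(3))
    a=np.degrees(np.arctan2(M[1,1],M[0,1])); print('yang',a.round(2)); 
    if ang is not None: print('rotz',(-(ang-a)).round(2))
    for k in('clock','tcp_pos','contact_force','torque','grip_force','finger_gap'): print(k,np.round(s[k],4))
E
python3 -c "
from h import *
go(.606,-.011,.16,39.1)"
```

```text
clock: 1.77
tcp_pos: [0.5665, 0.0401, 0.2066]
eef_rot: [-0.001, 0.433, 0.902, -0.0]
contact_force: [-0.9, -0.1, 0.7]
finger_gap: 0.0553
grip_force: 0.0
shift [-64.6  -1.1  46.5] tilt [-0.001 -0.    -1.   ]
yang 38.75
rotz -0.35
clock 1.7667
tcp_pos [0.5665 0.0401 0.2066]
contact_force [-0.9069 -0.1315  0.7158]
torque [-0.019   0.0262  0.0032]
grip_force 0.0
finger_gap 0.0553
```

```bash
python3 -m handwheel '[{"xyz":[-32,-0.5,10],"rot":[0,0,0],"gripper":-0.3},{"xyz":[-32.6,-0.6,10],"rot":[0,0,0],"gripper":-0.3},{"xyz":[0,0,13],"rot":[0,0,0],"gripper":-0.3},{"xyz":[0,0,13.5],"rot":[0,0,0],"gripper":-0.3},{"xyz":[0,0,0],"rot":[0,0,0],"gripper":-0.3},{"xyz":[0,0,0],"rot":[0,0,0],"gripper":-0.3}]' 20
python3 - <<'E'
from h import *
go(.606,-.011,.105,39.1)
c=cam('side'); cv2.imwrite('pics/s1.png',cv2.resize(c['img'][130:250,290:410],(600,600),interpolation=cv2.INTER_CUBIC)[:,:,::-1])
E
```

```text
clock: 2.27
tcp_pos: [0.6057, -0.0103, 0.1598]
eef_rot: [-0.001, 0.43, 0.903, -0.001]
contact_force: [0.8, 0.9, 0.6]
finger_gap: 0.0554
grip_force: 0.0
shift [-0.8 -0.1 54.8] tilt [-0.003  0.    -1.   ]
yang 39.1
rotz 0.0
clock 2.2667
tcp_pos [ 0.6057 -0.0103  0.1598]
contact_force [0.8101 0.9126 0.608 ]
torque [ 0.0223  0.0134 -0.0104]
grip_force 0.0
finger_gap 0.0554
```

View pics/s1.png

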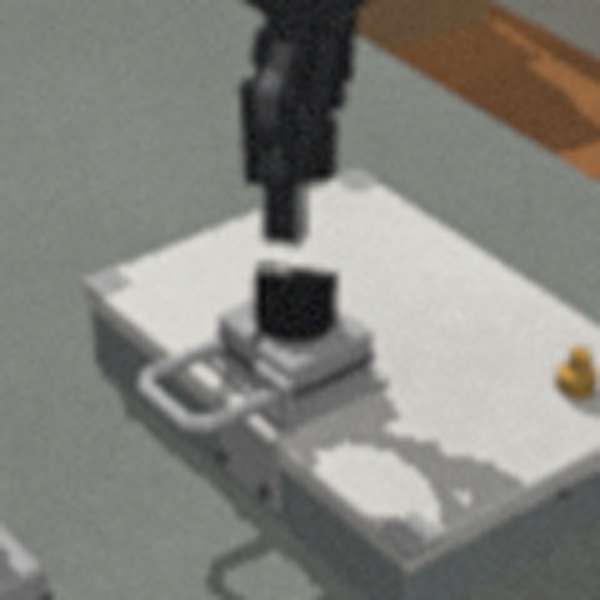

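The fingers (tip at crop (285,240)) stand right over the dial bar (top at (297,268)). Descending and closing at 20 N.

```bash
python3 -m handwheel '[{"xyz":[-0.4,0,14],"rot":[0,0,0],"gripper":-0.3},{"xyz":[-0.4,0,14],"rot":[0,0,0],"gripper":-0.3},{"xyz":[0,0,14],"rot":[0,0,0],"gripper":-0.3},{"xyz":[0,0,12.5],"rot":[0,0,0],"gripper":-0.3},{"xyz":[0,0,0],"rot":[0,0,0],"gripper":0.3},{"xyz":[0,0,0],"rot":[0,0,0],"gripper":0.5},{"xyz":[0,0,0],"rot":[0,0,0],"gripper":0.6},{"xyz":[0,0,0],"rot":[0,0,0],"gripper":0.7},{"xyz":[0,0,0],"rot":[0,0,0],"gripper":0.8},{"xyz":[0,0,0],"rot":[0,0,0],"gripper":0.9},{"xyz":[0,0,0],"rot":[0,0,0],"gripper":1},{"xyz":[0,0,0],"rot":[0,0,0],"gripper":1}]' 20
python3 -c "
from h import *
go(.606,-.011,.105,39.1)"
```

```text
clock: 3.32
tcp_pos: [0.6079, -0.0107, 0.108]
eef_rot: [0.001, 0.43, 0.903, 0.001]
contact_force: [-1.1, 1.7, 5.3]
finger_gap: 0.0134
grip_force: 20.4
shift [ 0.9 -1.7  3. ] tilt [ 0.003  0.    -1.   ]
yang 39.13
rotz 0.03
clock 3.3167
tcp_pos [ 0.6079 -0.0107  0.108 ]
contact_force [-1.0686  1.7361  5.2959]
torque [0.1847 0.194  0.041 ]
grip_force 20.3553
finger_gap 0.0134
```

```bash
python3 -m handwheel '[{"xyz":[0,1,-2],"rot":[0,0,0],"gripper":1},{"xyz":[0,0,0],"rot":[0,0,-4.3],"gripper":1},{"xyz":[0,0,0],"rot":[0,0,-4.3],"gripper":1},{"xyz":[0,0,0],"rot":[0,0,-4.3],"gripper":1}]' 20
python3 -m handwheel '[{"xyz":[0,0,0],"rot":[0,0,-4.3],"gripper":1},{"xyz":[0,0,0],"rot":[0,0,-4.3],"gripper":1},{"xyz":[0,0,0],"rot":[0,0,-4.3],"gripper":1},{"xyz":[0,0,0],"rot":[0,0,0],"gripper":1},{"xyz":[0,0,0],"rot":[0,0,0],"gripper":1}]' 20
python3 -c "
from h import *
go(.606,-.011,.105,90.7)"
```

```text
clock: 3.65
tcp_pos: [0.6083, -0.0101, 0.1081]
eef_rot: [0.0, 0.324, 0.946, 0.0]
contact_force: [1.5, 1.0, -2.1]
finger_gap: 0.0135
grip_force: 20.9
clock: 4.07
tcp_pos: [0.6078, -0.0104, 0.1081]
eef_rot: [-0.0, 0.218, 0.976, -0.0]
contact_force: [0.7, -0.7, -2.9]
finger_gap: 0.0137
grip_force: 20.9
shift [ 1.4 -1.3  3.1] tilt [-0. -0. -1.]
yang 64.79
rotz -25.91
clock 4.0667
tcp_pos [ 0.6078 -0.0104  0.1081]
contact_force [ 0.6967 -0.6842 -2.8836]
torque [-0.1331 -0.2252  0.0011]
grip_force 20.9478
finger_gap 0.0137
```

```bash
python3 -m handwheel '[{"xyz":[0,0,0],"rot":[0,0,-4.3],"gripper":1},{"xyz":[0,0,0],"rot":[0,0,-4.3],"gripper":1}]' 20 >/dev/null; python3 -c "
from h import *
s=bot.get_state();print(s['torque'])"
python3 -m handwheel '[{"xyz":[0,0,0],"rot":[0,0,-4.3],"gripper":1}]' 20 >/dev/null; python3 -c "
from h import *
s=bot.get_state();print(s['torque'])"
python3 -m handwheel '[{"xyz":[0,0,0],"rot":[0,0,-4.3],"gripper":1}]' 20 >/dev/null; python3 -c "
from h import *
s=bot.get_state();print(s['torque'])"
python3 -m handwheel '[{"xyz":[0,0,0],"rot":[0,0,-4.3],"gripper":1},{"xyz":[0,0,0],"rot":[0,0,-4.4],"gripper":1},{"xyz":[0,0,0],"rot":[0,0,0],"gripper":1},{"xyz":[0,0,0],"rot":[0,0,0],"gripper":1}]' 20 >/dev/null; python3 -c "
from h import *
go(.606,-.011,.105,90.7)"
```

```text
[ 1.00115888 -0.81767348 -0.42312028]
[ 0.2169263  -0.2630292  -0.01892384]
[ 0.54049687 -0.55387819  0.0126883 ]
shift [ 2.  -1.2  3.2] tilt [ 0.     0.001 -1.   ]
yang 90.64
rotz -0.06
clock 4.7333
tcp_pos [ 0.608  -0.0098  0.1082]
contact_force [ 2.7391  2.4301 -2.6841]
torque [ 0.479  -0.4286  0.0423]
grip_force 20.9339
finger_gap 0.0138
```

```bash
python3 -m handwheel '[{"xyz":[0,0,0],"rot":[0,0,0],"gripper":-0.3},{"xyz":[0,0,0],"rot":[0,0,0],"gripper":-0.3},{"xyz":[0,0,0],"rot":[0,0,0],"gripper":-0.3},{"xyz":[0,0,-20],"rot":[0,0,0],"gripper":-0.3},{"xyz":[0,0,-30],"rot":[0,0,0],"gripper":-0.3},{"xyz":[0,0,-30],"rot":[0,0,0],"gripper":-0.3},{"xyz":[35,0,0],"rot":[0,0,0],"gripper":1},{"xyz":[35,0,0],"rot":[0,0,0],"gripper":1},{"xyz":[35,0,0],"rot":[0,0,0],"gripper":1},{"xyz":[35,0,0],"rot":[0,0,0],"gripper":1},{"xyz":[35,0,0],"rot":[0,0,0],"gripper":1},{"xyz":[0,0,0],"rot":[0,0,0],"gripper":1}]' 20
python3 - <<'E'
from h import *
go(.5465,-.011,.16,90.7)
c=cam('top'); a=cv2.resize(c['img'][155:215,290:365],(750,600),interpolation=cv2.INTER_CUBIC); cv2.imwrite('pics/c3.png',a[:,:,::-1])
E
```

```text
clock: 5.73
tcp_pos: [0.427, -0.0129, 0.1887]
eef_rot: [-0.001, -0.007, 1.0, -0.0]
contact_force: [-0.1, -1.1, 0.4]
finger_gap: 0.0001
grip_force: 0.0
shift [-119.6    0.3   28.4] tilt [-0.002 -0.    -1.   ]
yang 90.75
rotz 0.05
clock 5.7333
tcp_pos [ 0.427  -0.0129  0.1887]
contact_force [-0.141  -1.0574  0.4355]
torque [-0.0152  0.012  -0.0297]
grip_force 0.0
finger_gap 0.0001
```

View pics/c3.png

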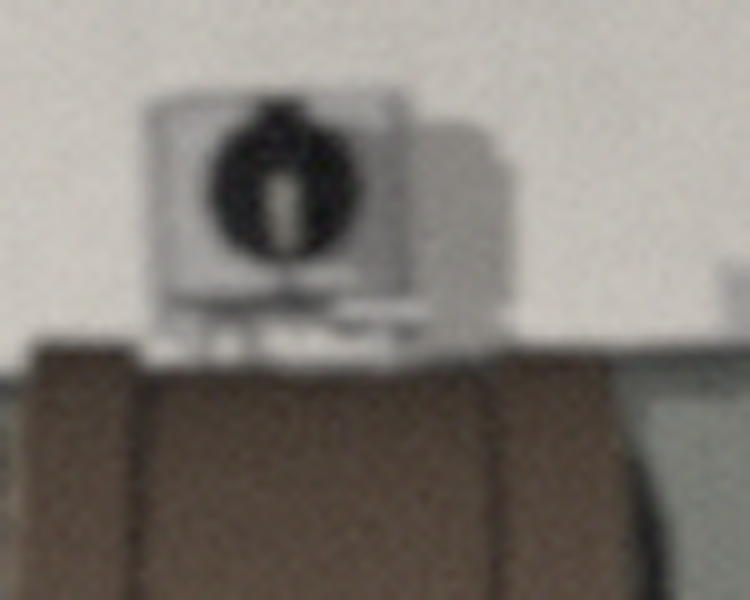

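The pointer line (280,180)–(288,250) points straight at the index tab (288,285): opening notch. Now hook the shackle from inside with shut fingers.

```bash
python3 -m handwheel '[{"xyz":[-30,0,0],"rot":[0,0,0],"gripper":1},{"xyz":[-30,0,0],"rot":[0,0,0],"gripper":1},{"xyz":[-30,0,0],"rot":[0,0,0],"gripper":1},{"xyz":[-30,0,0],"rot":[0,0,0],"gripper":1},{"xyz":[0,-1,20],"rot":[0,0,0],"gripper":1},{"xyz":[0,-1,25],"rot":[0,0,0],"gripper":1},{"xyz":[0,0,25],"rot":[0,0,0],"gripper":1},{"xyz":[0,0,15],"rot":[0,0,0],"gripper":1},{"xyz":[0,0,0],"rot":[0,0,0],"gripper":1}]' 20
python3 -c "
from h import *
go(.547,-.0105,.062,90.7)"
```

```text
clock: 6.53
tcp_pos: [0.5517, -0.0131, 0.0994]
eef_rot: [-0.003, -0.007, 1.0, -0.0]
contact_force: [-0.9, -0.0, -0.2]
finger_gap: 0.0002
grip_force: 0.0
shift [ 4.5  2.7 37.4] tilt [-0.006 -0.    -1.   ]
yang 90.78
rotz 0.08
clock 6.5333
tcp_pos [ 0.5517 -0.0131  0.0994]
contact_force [-0.8668 -0.0153 -0.2427]
torque [0.0082 0.0918 0.0227]
grip_force 0.0
finger_gap 0.0002
```

```bash
python3 -m handwheel '[{"xyz":[0,0,0],"rot":[0,0,0],"gripper":1},{"xyz":[0,0,0],"rot":[0,0,0],"gripper":1}]' 20
python3 -c "
from h import *
go(.547,-.0105,.062,90.7)"
```

```text
clock: 6.7
tcp_pos: [0.554, -0.0131, 0.1044]
eef_rot: [0.001, -0.007, 1.0, -0.0]
contact_force: [-0.0, 0.3, 0.0]
finger_gap: 0.0002
grip_force: 0.0
shift [ 7.   2.7 42.4] tilt [ 0.002 -0.    -1.   ]
yang 90.8
rotz 0.1
clock 6.7
tcp_pos [ 0.554  -0.0131  0.1044]
contact_force [-0.0263  0.257   0.0028]
torque [ 0.0266 -0.0458 -0.0314]
grip_force 0.0
finger_gap 0.0002
```

```bash
python3 -m handwheel '[{"xyz":[6.5,2.5,0],"rot":[0,0,0],"gripper":1},{"xyz":[0,0,0],"rot":[0,0,0],"gripper":1},{"xyz":[0,0,14],"rot":[0,0,0],"gripper":1},{"xyz":[0,0,14],"rot":[0,0,0],"gripper":1},{"xyz":[0,0,14],"rot":[0,0,0],"gripper":1},{"xyz":[0,0,0],"rot":[0,0,0],"gripper":1},{"xyz":[0,0,0],"rot":[0,0,0],"gripper":1}]' 20
python3 -c "
from h import *
go(.547,-.0105,.062,90.7)"
```

```text
clock: 7.28
tcp_pos: [0.546, -0.0105, 0.0617]
eef_rot: [-0.0, -0.007, 1.0, 0.0]
contact_force: [-0.1, -1.0, 0.3]
finger_gap: -0.0001
grip_force: 0.0
shift [-1.   0.  -0.3] tilt [-0.  0. -1.]
yang 90.82
rotz 0.12
clock 7.2833
tcp_pos [ 0.546  -0.0105  0.0617]
contact_force [-0.1471 -0.9566  0.2507]
torque [ 0.0483 -0.0052  0.0558]
grip_force 0.0
finger_gap -0.0001
```

```bash
python3 -m handwheel '[{"xyz":[3,0,0],"rot":[0,0,0],"gripper":1},{"xyz":[3,0,0],"rot":[0,0,0],"gripper":1},{"xyz":[3,0,0],"rot":[0,0,0],"gripper":1},{"xyz":[3,0,0],"rot":[0,0,0],"gripper":1},{"xyz":[0,0,0],"rot":[0,0,0],"gripper":1}]' 20
python3 -m handwheel '[{"xyz":[3,0,0],"rot":[0,0,0],"gripper":1},{"xyz":[3,0,0],"rot":[0,0,0],"gripper":1},{"xyz":[3,0,0],"rot":[0,0,0],"gripper":1},{"xyz":[3,0,0],"rot":[0,0,0],"gripper":1},{"xyz":[3,0,0],"rot":[0,0,0],"gripper":1},{"xyz":[3,0,0],"rot":[0,0,0],"gripper":1},{"xyz":[2,0,0],"rot":[0,0,0],"gripper":1},{"xyz":[0,0,0],"rot":[0,0,0],"gripper":1},{"xyz":[0,0,0],"rot":[0,0,0],"gripper":1}]' 20
```

```text
clock: 7.7
tcp_pos: [0.5344, -0.0108, 0.0621]
eef_rot: [0.001, -0.007, 1.0, -0.0]
contact_force: [0.8, 0.9, 0.0]
finger_gap: 0.0003
grip_force: 0.2
clock: 8.45
tcp_pos: [0.5138, -0.0109, 0.0611]
eef_rot: [-0.0, -0.007, 1.0, 0.0]
contact_force: [0.2, -0.3, 0.3]
finger_gap: 0.0002
grip_force: 0.0
```

```bash
for i in 1 2 3 4 ; do python3 -m handwheel '[{"xyz":[1.5,0,0],"rot":[0,0,0],"gripper":1},{"xyz":[1.5,0,0],"rot":[0,0,0],"gripper":1}]' 20 | grep -E "tcp|contact"; done
python3 - <<'E'
from h import *
c=cam('side'); a=cv2.resize(c['img'][150:240,290:410],(800,600),interpolation=cv2.INTER_CUBIC); cv2.imwrite('pics/s2.png',a[:,:,::-1])
E
```

```text
tcp_pos: [0.5113, -0.011, 0.0611]
contact_force: [1.6, -0.6, -0.5]
tcp_pos: [0.5082, -0.0111, 0.0612]
contact_force: [2.2, 0.1, -0.8]
tcp_pos: [0.5077, -0.0111, 0.0618]
contact_force: [12.5, 0.3, -5.4]
tcp_pos: [0.5076, -0.0111, 0.0626]
contact_force: [20.0, 0.2, -8.9]
```

View pics/s2.png

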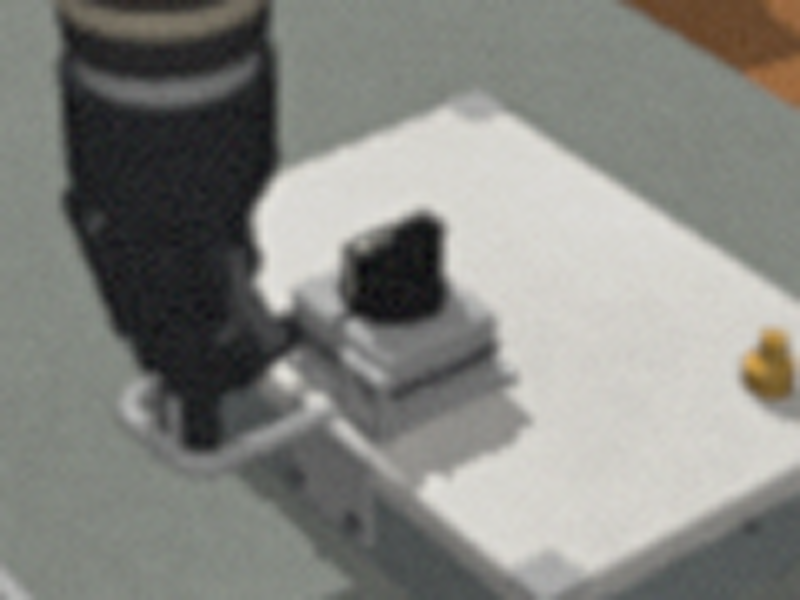

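The end stop is reached: force rose to 20 N at TCP x 0.5077, 30 mm out. The shackle is clear of the staple and the bow is at crop (200,455). Back off, rise and go over the body.

```bash
python3 -m handwheel '[{"xyz":[-6,0,0],"rot":[0,0,0],"gripper":1},{"xyz":[-8,0,0],"rot":[0,0,0],"gripper":1},{"xyz":[0,0,0],"rot":[0,0,0],"gripper":1},{"xyz":[0,0,-20],"rot":[0,0,0],"gripper":1},{"xyz":[0,0,-30],"rot":[0,0,0],"gripper":1},{"xyz":[0,0,-30],"rot":[0,0,0],"gripper":1},{"xyz":[0,0,-35],"rot":[0,0,0],"gripper":-1},{"xyz":[-25,0,0],"rot":[0,0,0],"gripper":-1},{"xyz":[-30,0,0],"rot":[0,0,0],"gripper":-1},{"xyz":[-25,0,0],"rot":[0,0,0],"gripper":-1},{"xyz":[0,0,0],"rot":[0,0,0],"gripper":-1},{"xyz":[0,0,0],"rot":[0,0,0],"gripper":-1},{"xyz":[0,0,0],"rot":[0,0,0],"gripper":-1},{"xyz":[0,0,0],"rot":[0,0,0],"gripper":-1}]' 20
python3 -c "
from h import *
go(.600,-.0105,.140,90.7)"
```

```text
clock: 10.33
tcp_pos: [0.5951, -0.0099, 0.1761]
eef_rot: [-0.001, -0.007, 1.0, 0.0]
contact_force: [-0.1, 0.2, 0.4]
finger_gap: 0.0854
grip_force: 0.0
shift [-5.  -0.7 36.1] tilt [-0.001  0.    -1.   ]
yang 90.82
rotz 0.12
clock 10.3333
tcp_pos [ 0.5951 -0.0099  0.1761]
contact_force [-0.0874  0.2342  0.3596]
torque [ 0.0658  0.077  -0.0257]
grip_force 0.0
finger_gap 0.0854
```

```bash
python3 -m handwheel '[{"xyz":[-5,-0.5,15],"rot":[0,0,0],"gripper":-1},{"xyz":[0,0,20],"rot":[0,0,0],"gripper":-1},{"xyz":[0,0,20],"rot":[0,0,0],"gripper":-1},{"xyz":[0,0,20],"rot":[0,0,0],"gripper":-1},{"xyz":[0,0,15],"rot":[0,0,0],"gripper":-1},{"xyz":[0,0,0],"rot":[0,0,0],"gripper":-1},{"xyz":[0,0,0],"rot":[0,0,0],"gripper":-1}]' 20
python3 -c "
from h import *
go(.600,-.0105,.063,90.7)"
```

```text
clock: 10.92
tcp_pos: [0.6, -0.0103, 0.0862]
eef_rot: [-0.001, -0.007, 1.0, 0.0]
contact_force: [0.1, -0.4, 0.6]
finger_gap: 0.0854
grip_force: 0.0
shift [-0.  -0.2 23.2] tilt [-0.002  0.    -1.   ]
yang 90.81
rotz 0.11
clock 10.9167
tcp_pos [ 0.6    -0.0103  0.0862]
contact_force [ 0.0591 -0.4066  0.5815]
torque [ 0.0121 -0.0229  0.0066]
grip_force 0.0
finger_gap 0.0854
```

```bash
python3 -m handwheel '[{"xyz":[0,0,10],"rot":[0,0,0],"gripper":-1},{"xyz":[0,0,8],"rot":[0,0,0],"gripper":-1},{"xyz":[0,0,5],"rot":[0,0,0],"gripper":-1},{"xyz":[0,0,0],"rot":[0,0,0],"gripper":-1},{"xyz":[0,0,0],"rot":[0,0,0],"gripper":-1},{"xyz":[0,0,0],"rot":[0,0,0],"gripper":-0.7},{"xyz":[0,0,0],"rot":[0,0,0],"gripper":-0.5},{"xyz":[0,0,0],"rot":[0,0,0],"gripper":-0.3},{"xyz":[0,0,0],"rot":[0,0,0],"gripper":0},{"xyz":[0,0,0],"rot":[0,0,0],"gripper":1},{"xyz":[0,0,0],"rot":[0,0,0],"gripper":1},{"xyz":[0,0,0],"rot":[0,0,0],"gripper":1}]' 20
python3 -c "
from h import *
go(.600,-.0105,.063,90.7)"
```

```text
clock: 11.92
tcp_pos: [0.6017, -0.0096, 0.064]
eef_rot: [0.001, -0.007, 1.0, 0.001]
contact_force: [-1.0, 5.4, 5.5]
finger_gap: 0.0633
grip_force: 24.2
shift [ 1.7 -0.8  1. ] tilt [ 0.001  0.001 -1.   ]
yang 90.84
rotz 0.14
clock 11.9167
tcp_pos [ 0.6017 -0.0096  0.064 ]
contact_force [-0.975   5.424   5.4541]
torque [ 1.1926  0.1323 -0.0496]
grip_force 24.1521
finger_gap 0.0633
```

```bash
python3 -m handwheel '[{"xyz":[0,1.5,-1.5],"rot":[0,0,0],"gripper":1},{"xyz":[0,0,0],"rot":[0,0,0],"gripper":1},{"xyz":[0,0,0],"rot":[0,0,0],"gripper":1}]' 20
```

```text
clock: 12.17
tcp_pos: [0.6016, -0.0093, 0.0643]
eef_rot: [0.0, -0.007, 1.0, -0.001]
contact_force: [2.8, 0.5, -4.3]
finger_gap: 0.064
grip_force: 24.0
```

```bash
python3 -m handwheel '[{"xyz":[0,0,0],"rot":[0,0,0],"gripper":-0.42},{"xyz":[0,0,0],"rot":[0,0,0],"gripper":-0.42},{"xyz":[0,0,0],"rot":[0,0,0],"gripper":-0.42}]' 20 | tail -2; python3 -m handwheel '[{"xyz":[0,0,0],"rot":[0,0,0],"gripper":-0.46},{"xyz":[0,0,0],"rot":[0,0,0],"gripper":-0.46},{"xyz":[0,0,0],"rot":[0,0,0],"gripper":-0.46}]' 20 | tail -2
```

```text
finger_gap: 0.0635
grip_force: 23.8
finger_gap: 0.0636
grip_force: 23.8
```

```bash
for i in 1; do python3 -m handwheel '[{"xyz":[0,0,0],"rot":[0,0,0],"gripper":-0.48},{"xyz":[0,0,0],"rot":[0,0,0],"gripper":-0.48},{"xyz":[0,0,0],"rot":[0,0,0],"gripper":-0.48}]' 20 | tail -2; python3 -m handwheel '[{"xyz":[0,0,0],"rot":[0,0,0],"gripper":-0.49},{"xyz":[0,0,0],"rot":[0,0,0],"gripper":-0.49},{"xyz":[0,0,0],"rot":[0,0,0],"gripper":-0.49}]' 20 | tail -2; done
```

```text
finger_gap: 0.064
grip_force: 23.8
finger_gap: 0.0637
grip_force: 22.6
```

```bash
python3 -m handwheel '[{"xyz":[0,0,0],"rot":[0,0,0],"gripper":-0.493},{"xyz":[0,0,0],"rot":[0,0,0],"gripper":-0.493},{"xyz":[0,0,0],"rot":[0,0,0],"gripper":-0.493}]' 20 | tail -2; python3 -m handwheel '[{"xyz":[0,0,0],"rot":[0,0,0],"gripper":-0.496},{"xyz":[0,0,0],"rot":[0,0,0],"gripper":-0.496},{"xyz":[0,0,0],"rot":[0,0,0],"gripper":-0.496}]' 20 | tail -2
```

```text
finger_gap: 0.0639
grip_force: 16.7
finger_gap: 0.0637
grip_force: 11.0
```

```bash
python3 -m handwheel '[{"xyz":[0,0,0],"rot":[0,0,0],"gripper":-0.492},{"xyz":[0,0,0],"rot":[0,0,0],"gripper":-0.492},{"xyz":[0,0,-2],"rot":[0,0,0],"gripper":-0.492},{"xyz":[0,0,-3],"rot":[0,0,0],"gripper":-0.492},{"xyz":[0,0,-4],"rot":[0,0,0],"gripper":-0.492},{"xyz":[0,0,-5],"rot":[0,0,0],"gripper":-0.492},{"xyz":[0,0,-5],"rot":[0,0,0],"gripper":-0.492},{"xyz":[0,0,0],"rot":[0,0,0],"gripper":-0.492},{"xyz":[0,0,0],"rot":[0,0,0],"gripper":-0.492}]' 20
python3 - <<'E'
from h import *
go(.6,-.01,.205,90.7)
c=cam('side'); a=cv2.resize(c['img'][130:240,280:420],(760,600),interpolation=cv2.INTER_CUBIC); cv2.imwrite('pics/s3.png',a[:,:,::-1])
E
```

```text
clock: 14.42
tcp_pos: [0.6016, -0.0088, 0.0845]
eef_rot: [0.0, -0.007, 1.0, 0.0]
contact_force: [0.0, 0.3, -5.4]
finger_gap: 0.0637
grip_force: 10.9
shift [   1.5   -1.2 -120.5] tilt [ 0.001  0.    -1.   ]
yang 90.82
rotz 0.12
clock 14.4167
tcp_pos [ 0.6016 -0.0088  0.0845]
contact_force [ 4.0000e-03  3.4840e-01 -5.4316e+00]
torque [-0.0379 -0.1257  0.0118]
grip_force 10.8699
finger_gap 0.0637
```

View pics/s3.png

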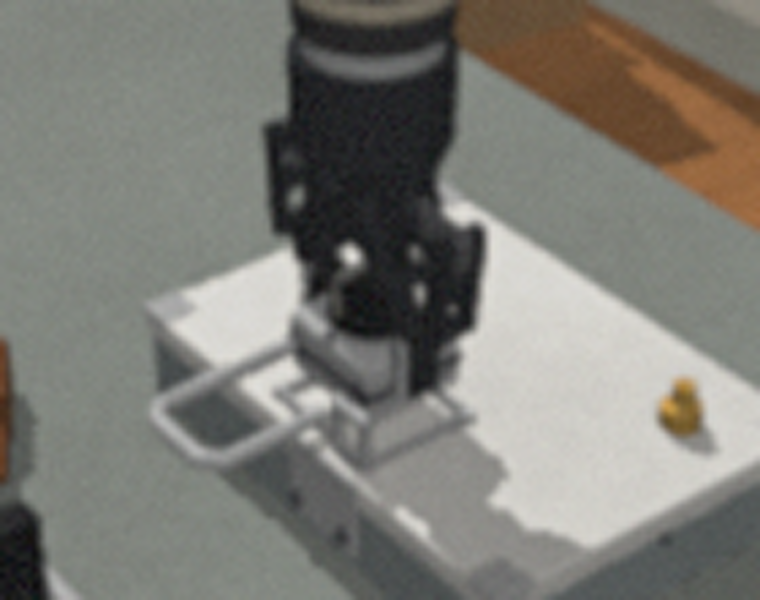

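The lock is out of its seat (side view: body at about (350,350), empty lip frame below, shackle open at (200,440)). Grip has dropped to 11 N, so I'll tighten slightly and lift.

```bash
python3 -m handwheel '[{"xyz":[0,0,0],"rot":[0,0,0],"gripper":-0.489},{"xyz":[0,0,0],"rot":[0,0,0],"gripper":-0.489},{"xyz":[0,0,0],"rot":[0,0,0],"gripper":-0.489}]' 20|tail -2
python3 -m handwheel '[{"xyz":[0,0,-4],"rot":[0,0,0],"gripper":-0.489},{"xyz":[0,0,-8],"rot":[0,0,0],"gripper":-0.489},{"xyz":[0,0,-10],"rot":[0,0,0],"gripper":-0.489},{"xyz":[0,0,-12],"rot":[0,0,0],"gripper":-0.489},{"xyz":[0,0,-12],"rot":[0,0,0],"gripper":-0.489},{"xyz":[0,0,-12],"rot":[0,0,0],"gripper":-0.489},{"xyz":[0,0,-12],"rot":[0,0,0],"gripper":-0.489},{"xyz":[0,0,-12],"rot":[0,0,0],"gripper":-0.489},{"xyz":[0,0,-12],"rot":[0,0,0],"gripper":-0.489},{"xyz":[0,0,-12],"rot":[0,0,0],"gripper":-0.489},{"xyz":[0,0,-10],"rot":[0,0,0],"gripper":-0.489},{"xyz":[0,0,-8],"rot":[0,0,0],"gripper":-0.489},{"xyz":[0,0,-5],"rot":[0,0,0],"gripper":-0.489},{"xyz":[0,0,0],"rot":[0,0,0],"gripper":-0.489},{"xyz":[0,0,0],"rot":[0,0,0],"gripper":-0.489},{"xyz":[0,0,0],"rot":[0,0,0],"gripper":-0.489}]' 20
python3 - <<'E'
from h import *
c=cam('side'); a=cv2.resize(c['img'][100:220,290:430],(700,600),interpolation=cv2.INTER_CUBIC); cv2.imwrite('pics/s4.png',a[:,:,::-1])
import pickle; pickle.dump(c,open('s4.pkl','wb')); pickle.dump(cam('top'),open('t4.pkl','wb')); go(.6,-.01,.205,90.7)
E
```

```text
finger_gap: 0.0636
grip_force: 14.2
clock: 16.05
tcp_pos: [0.601, -0.0089, 0.2121]
eef_rot: [-0.001, -0.007, 1.0, -0.0]
contact_force: [-0.1, 0.4, -5.2]
finger_gap: 0.0637
grip_force: 14.4
shift [ 0.9 -1.2  6.9] tilt [-0.002  0.    -1.   ]
yang 90.82
rotz 0.12
clock 16.15
tcp_pos [ 0.6009 -0.0088  0.2119]
contact_force [ 0.2845 -0.4404 -4.6837]
torque [ 0.0093 -0.0459 -0.012 ]
grip_force 14.372
finger_gap 0.0638
```

View pics/s4.png

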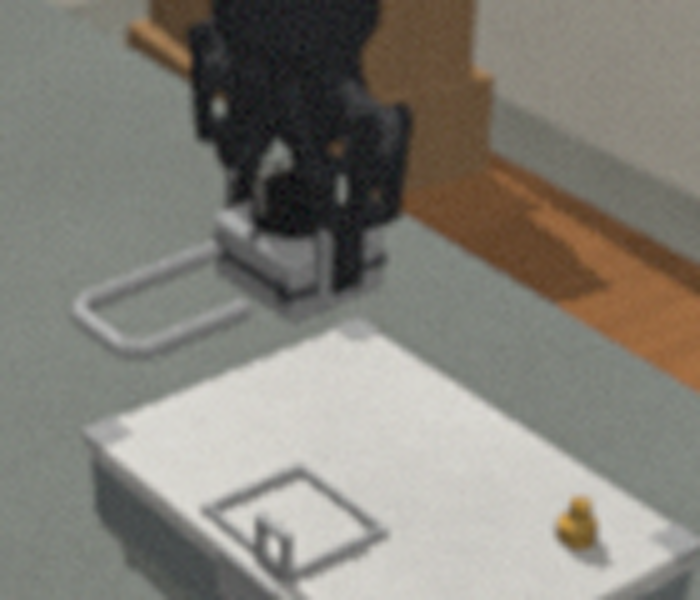

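Run:
```python
from h import *
import pickle
c=pickle.load(open('s4.pkl','rb'))
obs=(290+105/5-.4,100+328/5-.4); print(obs)
for tilt in(-4,0,4):
    a=np.radians(tilt); p=np.array([.605-.112*np.cos(a),-.0105,.208+.017+.112*np.sin(a)]); print(tilt,proj(c,p).round(1))
# leg at body front and far: measured ray at plane y=-.0355 (-y leg axis)
for uv in((135,345),(245,303)):
    o,d=ray(c,(290+uv[0]/5-.4,100+uv[1]/5-.4)); print((o+d*((-.0365-o[1])/d[1])).round(4))
```

```text
(310.6, 165.2)
-4 [[310.2 166.9]]
0 [[310. 164.]]
4 [[309.9 161. ]]
[ 0.4942 -0.0365  0.2254]
[ 0.5539 -0.0365  0.2264]
```

The leg heights are 0.2254 and 0.2264 m over 60 mm, so the lock is level to about 1°, with its underside at about 0.208 m and the shackle fully open. A short hold, then hand in.

```bash
python3 -m handwheel '[{"xyz":[0,0,0],"rot":[0,0,0],"gripper":-0.489},{"xyz":[0,0,0],"rot":[0,0,0],"gripper":-0.489},{"xyz":[0,0,0],"rot":[0,0,0],"gripper":-0.489},{"xyz":[0,0,0],"rot":[0,0,0],"gripper":-0.489},{"xyz":[0,0,0],"rot":[0,0,0],"gripper":-0.489},{"xyz":[0,0,0],"rot":[0,0,0],"gripper":-0.489}]' 20
python3 - <<'E'
from h import *
import pickle
a=pickle.load(open('s4.pkl','rb'))['img'].astype(int); b=cam('side')['img'].astype(int)
print(np.abs(a-b)[100:220,290:430].mean(), np.abs(a-b)[300:,:200].mean())
print(bot.sign_off())
E
```

```text
clock: 16.65
tcp_pos: [0.6013, -0.0088, 0.2128]
eef_rot: [0.0, -0.007, 1.0, 0.0]
contact_force: [-0.2, 0.4, -5.0]
finger_gap: 0.0642
grip_force: 14.4
2.3179563492063493 2.2955
the job is handed in; nothing more can be done
None
```

The job is handed in at 16.7 s. The dial is in the opening notch and the shackle is fully out. The lock is held level and still, its underside about 0.21 m above the bench, at 14 N. The grip sensor read about 21 N on the dial and up to 24 N on the body before I eased it, over the 20 N limit although the gripper was at its 20 N minimum setting.

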